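# Hold the colour reader on the orange test panel

### The job

Take the hand-held colour reader out of its dock and hold it upright and still above the white ring of the orange test panel, with its yellow nose about 40 mm clear of the paint, for two seconds so that it can find the mark. Then lower it gently, with the nose centred in the ring, until the sprung nose is pushed in about 8 mm of its 12 mm travel, and finish there: the job ends with the reader still gripped and kept pressed at that depth, steady and upright, not let go. Keep the reader off the blue and green panels and leave the tin, the cup and the bottle as they stand.

Things in the scene. Friction and masses are not known exactly. Their poses are not given: they have to be found in the camera images.
- reader: Hand-held colour reader, about 0.36 kg (varies): a white head with a teal band, 70 (x) by 64 (y) by 50 mm tall, and on top of it, centred, a black upright handle 36 (x) by 30 (y) by 60 mm tall; below the head a round yellow nose 40 mm across. Origin: centre of the head's underside; z points up through the handle. The flat top of the head (shoulder) lies 50 mm above the origin, the handle's top 110 mm above it.
- handle (a point): Centre of the reader's black handle, 80 mm above the head's underside (30 mm above the shoulder, 30 mm below the handle's top). Grip the 30 mm width, along the reader's y, or the 36 mm along its x.
- eye (a point): Centre of the flat lower face of the yellow nose, where it meets the panel. It lies on the reader's axis, 14 mm below the head's underside (94 mm below the handle's centre) when the nose is out; it moves up into the head as the nose is pushed in.
- nose (a joint): How far the sprung nose is pushed up into the head, in m: 0 fully out, 0.012 fully in. The spring pushes back with about 4.5 N at first movement and 0.7 N more per mm, about 10 N at 8 mm; the reader's own weight does not push it in.
- dock: Black and grey dock, fixed, 110 by 100 mm, lips 28 mm high along two sides (at the reader's -x and +x). The reader stands in it upright with its head's underside 22 mm above the work surface, its nose hanging free between two rails; it lifts straight out. Origin: centre of the dock's underside; its axes are the reader's at the start.
- tray: Flat dark steel tray, fixed, 140 (x) by 400 (y) by 12 mm, carrying the three test panels side by side along its y, 128 mm apart, in any order. Origin: centre of its underside.
- panel_orange: Orange sprayed test panel, fixed, 110 by 110 by 6 mm, on the tray, with a white ring 68 mm across round a small white dot at its centre. Origin: centre of its underside.
- orange_mark (a point): Centre of the orange panel's ring, on its painted top face, 18 mm above the work surface.
- panel_blue: Blue test panel, otherwise the same. The reader must not touch it. Origin: centre of its underside.
- panel_green: Green test panel, otherwise the same. The reader must not touch it. Origin: centre of its underside.
- tin: Bystander: closed paint tin, 100 mm across, 115 mm tall, standing loose. Origin: centre of its underside.
- mixing_cup: Bystander: empty white mixing cup, 80 mm across the rim, 95 mm tall, standing loose. Origin: centre of its underside.
- hardener: Bystander: blue bottle with a red cap, 60 mm across, 130 mm tall, standing loose. Origin: centre of its underside.

How it is judged:
By the outcome, as a careful person would: the job done as asked, in the order asked, and still so for the second after the job is handed in, while the arm keeps its last pose, push and grip.
It also fails if it takes over 51 s, if anything falls off the work surface, if the arm or the gripper's body presses on something with over 40 N, if the wrist force passes 120 N, or if a joint passes its speed limit or range.

### The arm

A 6-joint arm with a two-finger parallel gripper is mounted at the origin on the work surface. World frame = base frame: x ahead of the robot, y to its left, z up, the work surface at z = 0. Lengths are in m, angles in rad, forces in N, time in s.
With the tool pointing down it reaches from about 0.3 to 0.775 m from the base axis. Payload 14.6 kg.
Tool frame: the origin (TCP) lies midway between the tips of the shut fingers; the grasp point (between the pads) lies 19 mm behind it (grasp_offset is the distance from the TCP to the grasp point, in m); z points along the fingers, y is the line along which they close (so a half turn about z gives the same grasp; the last joint's range is limited). The gripper opens to 94 mm and grips with 3 to 60 N. Pads are 16 mm wide; open, the fingers measure 119 mm over their backs; the gripper's body (75 mm by 177 mm) begins 78 mm behind the grasp point.
Start: joints at [1.167, 0.3, 1.521, -0, 1.321, -0.067], TCP at [0.182, 0.519, 0.205] pointing down, gripper open.
Joint ranges: [-3.03, 3.03], [-0.79, 2.21], [0.23, 2.52], [-1.04, 4.18], [0, 3.07], [-2.55, 2.55]. Speed limits (rad/s): [2.22, 2.22, 2.57, 3.14, 3.14, 3.14].

### API

Orientations are given as [roll, pitch, yaw] about the fixed x, y, z axes, in that order (R = Rz(yaw) Ry(pitch) Rx(roll)).
In Python, from station import * gives the robot as it stands. The module is installed in compiled form; this text tells all that it offers.
- The arm moves only by the tool send_rows, never from a script. Its argument "rows" is a list of rows, each an object of numbers: "dx", "dy", "dz": the shift along the tool's x, y, z in mm; "roll": the turn about the tool's z in degrees; "jaw": the closure, from -1 (fully open) to 1 (shut). In form: [{"dx": .., "dy": .., "dz": .., "roll": .., "jaw": ..}, ...]. A call has 1 to 12 rows; each row shifts and turns the commanded pose from where the row before left it, along the tool's axes as they then stand; what a row does not reach is not made up. A row lasts 1/12 s, in which the tool goes at most 41.7 mm and 7.16 degrees, less where a joint would pass 70% of its speed; a pose out of reach is approached as far as the arm can. A call is refused whole if a number of a shift passes 41.7 or a number of a turn 7.16, either way. A call with a gripper value outside its range is refused whole. The fingers move at their own pace and stop on an object; "force" is the grip in N (left out, the last holds). Time passes only in rows, so rows that do not move let the fingers close. It gives the time, the measured TCP pose, the force, the opening and the grip force at its end, in the units of the state.
- get_obs(): the state, without advancing time (a new reading comes with each control period).
- camera(name): name is "scene" or "top" or "wrist"; returns a dict with "frame" (480x640x3 uint8, red, green, blue), "z_map" (480x640 float32, m along the optical axis (not along the pixel's ray), 0 where there is no reading), "camera_matrix" (3x3 intrinsics, pixels), "D" ([k1, k2, p1, p2, k3] as OpenCV has them; the pictures are not rectified), "rvec" (rotation vector, rad) and "tvec" (3), from world to camera coordinates, as OpenCV has them. Camera axes: x right, y down, z forward; pixel columns grow to the right and rows downward; lengths in m; the calibration is good to about 2 mm. A picture is of the moment at which its call begins.
- hand_in(): hands the job in; it is judged then, once.
The state is a dict: "time_s": time; "qpos": joint angles; "joint_vel": joint speeds; "tau": joint torques, N m; "ee_pos": TCP position; "eef_rot": TCP orientation; "force": force on the tool from outside, world axes, zero at the start; "moment": the same for the moment, N m; "grip_width": finger opening in m; "grip_force": force on a finger pad.
Only numpy, scipy, OpenCV 4.12 (cv2) and the standard library are available. Lean on these libraries where they do the work, as an engineer would, in place of code of your own. Each camera call takes 0.05 s, during which the arm holds its last target. There are 200 camera calls.

## Working session

There is one attempt and no reset: what is moved stays moved. The work goes in short steps, Python scripts to look and compute and a tool call to move; the robot and the scene stay as the last step left them, time stands still between calls to the robot, and variables do not carry over. Pictures are saved under pics/ and viewed, at most 10 in all, crops included, and the job is handed in when it is done.

Besides the shell and the picture viewer there is one more tool, called after "Request:" by a JSON object that holds its "op" and its "data". send_rows: Moves the arm, as the interface text tells. Its arguments: {"type":"object","properties":{"rows":{"type":"array"},"force":{"type":"number"}},"required":["rows"]}

```bash
mkdir -p pics; cat > h.py <<'E'
from station import *
import numpy as np, cv2
def cam(n,save=None):
    c=camera(n); c['R']=cv2.Rodrigues(np.array(c['rvec'],float))[0]; c['t']=np.array(c['tvec'],float).ravel()
    c['K']=np.array(c['camera_matrix'],float); c['D']=np.array(c['D'],float)
    if save: cv2.imwrite('pics/'+save,c['frame'][:,:,::-1])
    return c
def onplane(c,uv,z):
    p=cv2.undistortPoints(np.array(uv,float).reshape(-1,1,2),c['K'],c['D']).reshape(-1,2)
    d=np.c_[p,np.ones(len(p))]@c['R']; o=-c['R'].T@c['t']
    return o+d*((z-o[2])/d[:,2])[:,None]
def cloud(c):
    v,u=np.mgrid[0:480,0:640]; uv=np.c_[u.ravel(),v.ravel()].astype(float)
    p=cv2.undistortPoints(uv.reshape(-1,1,2),c['K'],c['D']).reshape(-1,2)
    z=c['z_map'].ravel()[:,None]; P=(np.c_[p,np.ones(len(p))]*z-c['t'])@c['R']
    P[z[:,0]==0]=np.nan
    return P.reshape(480,640,3)
E
python3 - <<'E'
from h import *
a=cam('top','top.png'); b=cam('scene','scene.png'); 
for c in (a,b): print(-c['R'].T@c['t'])
o=get_obs(); print({k:np.round(v,3) for k,v in o.items()})
E
```

```text
[ 0.3600264  -0.05255928  1.20640945]
[1.17005749 0.64787698 0.68219929]
{'time_s': np.float64(0.1), 'qpos': array([ 1.167,  0.3  ,  1.521,  0.   ,  1.321, -0.067]), 'joint_vel': array([ 0.001, -0.001, -0.002, -0.001, -0.001,  0.001]), 'tau': array([ 2.0000e-03, -5.3265e+01, -3.5328e+01,  7.1000e-02,  2.4000e-02,
       -0.0000e+00]), 'ee_pos': array([0.182, 0.519, 0.205]), 'eef_rot': array([-3.141, -0.   ,  2.805]), 'force': array([ 0.305,  0.441, -0.19 ]), 'moment': array([ 0.021,  0.107, -0.015]), 'grip_force': np.float64(0.0), 'grip_width': np.float64(0.094)}
```

View pics/top.png

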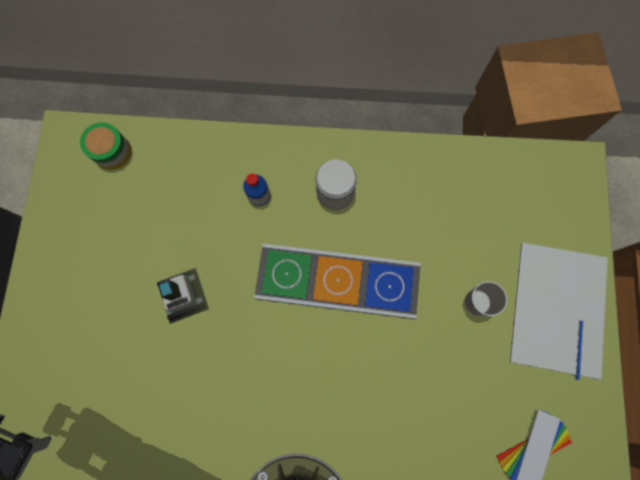

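View pics/scene.png

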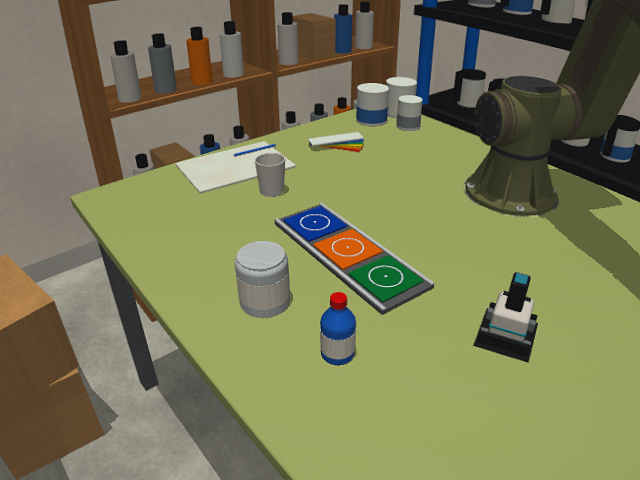

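The top view shows the reader in its dock at about (181,296), with its teal handle top near (166,289). The orange panel is centred at about (338,280), green is to its left and blue to its right, and the bottle, tin and cup stand away from the route. The scene view agrees, with the reader at about (512,310) and the orange ring at about (348,247).

```bash
python3 - <<'E'
from h import *
for n in ('top','scene'):
    c=cam(n); P=cloud(c); f=c['frame']; hsv=cv2.cvtColor(f,cv2.COLOR_RGB2HSV)
    # orange panel
    m=cv2.inRange(hsv,(5,180,120),(18,255,255)); k,l,s,ce=cv2.connectedComponentsWithStats(m)
    P18=onplane(c,np.stack(np.meshgrid(np.arange(640),np.arange(480)),-1).reshape(-1,2),0.018).reshape(480,640,3)
    for i in range(1,k):
        q=P18[l==i]
        if s[i,4]>200 and np.linalg.norm(q.mean(0)[:2]-[.37,-.0])<0.35:
            r=cv2.minAreaRect((q[:,:2]*1000).astype(np.float32)); print(n,'orange',r,s[i])
            # ring: white inside the rect
            x,y,w,h=s[i,:4]; sub=np.zeros_like(m); sub[y:y+h,x:x+w]=1
            hull=cv2.convexHull(np.argwhere(l==i)[:,::-1].astype(np.int32)); hm=np.zeros_like(m); cv2.fillConvexPoly(hm,hull,1)
            hm=cv2.erode(hm,np.ones((7,7)))
            wm=(hm>0)&(hsv[:,:,1]<150)
            qq=P18[wm]; print('  ring',cv2.fitEllipse((qq[np.linalg.norm(qq[:,:2]-np.array(r[0])/1000,axis=1)>.02][:,:2]*1000).astype(np.float32)),wm.sum())
    # reader: points by height near reader
    u0,u1,v0,v1=(135,225,255,340) if n=='top' else (460,560,255,370)
    Q=P[v0:v1,u0:u1].reshape(-1,3); F=hsv[v0:v1,u0:u1].reshape(-1,3)
    for lab,lo,hi in (('htop',.122,.142),('shoulder',.064,.080),('lips',.022,.034)):
        s_=(Q[:,2]>lo)&(Q[:,2]<hi); q=Q[s_]
        if len(q)>5: print(n,lab,len(q),np.round(np.median(q,0),4),cv2.minAreaRect((q[:,:2]*1000).astype(np.float32)))
E
```

```text
top orange ((533.9200439453125, -65.54568481445312), (106.71825408935547, 107.33038330078125), 86.59413146972656) [ 314  257   48   47 1065]
  ring ((534.4083862304688, -65.41265106201172), (68.88038635253906, 69.48905944824219), 106.02263641357422) 287
top orange ((533.5902709960938, -65.37085723876953), (54.80796432495117, 56.9812126159668), 3.5137290954589844) [326 269  24  23 409]Traceback (most recent call last):
  File "<stdin>", line 16, in <module>
cv2.error: OpenCV(4.12.0) /io/opencv/modules/imgproc/src/shapedescr.cpp:361: error: (-201:Incorrect size of input array) There should be at least 5 points to fit the ellipse in function 'fitEllipseNoDirect'
```

```bash
python3 - <<'E'
import cv2
a=cv2.imread('pics/top.png')[255:335,130:230]; b=cv2.imread('pics/scene.png')[260:370,460:560]
a=cv2.resize(a,(500,400),interpolation=cv2.INTER_CUBIC)
cv2.imwrite('pics/c1.png',cv2.hconcat([cv2.resize(a,(400,400)),cv2.resize(b,(400,400),interpolation=cv2.INTER_CUBIC)]))
E
```

```text
(no output)
```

View pics/c1.png

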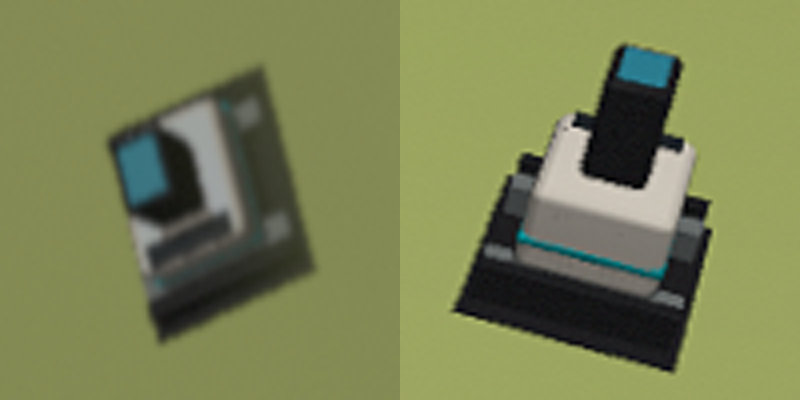

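The crop shows the teal patch on the black handle top, the white head below it with its teal band, and the dock rotated by roughly 20°.

```bash
python3 - <<'E'
from h import *
for n in ('top','scene'):
    c=cam(n); P=cloud(c); hsv=cv2.cvtColor(c['frame'],cv2.COLOR_RGB2HSV)
    G=np.stack(np.meshgrid(np.arange(640),np.arange(480)),-1).reshape(-1,2)
    u0,u1,v0,v1=(135,225,255,340) if n=='top' else (460,560,255,370)
    S=np.zeros((480,640),bool); S[v0:v1,u0:u1]=1
    m=cv2.inRange(hsv,(85,90,60),(110,255,255)).astype(bool)&S
    k,l,s,ce=cv2.connectedComponentsWithStats(m.astype(np.uint8))
    Z=onplane(c,G,.132).reshape(480,640,3)
    i=1+np.argmax(s[1:,4]); q=Z[l==i]
    print(n,'teal',s[i],q.mean(0),cv2.minAreaRect((q[:,:2]*1000).astype(np.float32)), 'depth z',np.nanmedian(P[l==i][:,2]))
    for lab,lo,hi in (('htop',.124,.140),('shoulder',.066,.078),('lips',.020,.034),('all',.008,.2)):
        q=P[S&(P[:,:,2]>lo)&(P[:,:,2]<hi)]
        if len(q)>5: print(n,lab,len(q),np.round(np.median(q,0),4),cv2.minAreaRect((q[:,:2]*1000).astype(np.float32)))
    # orange panel
    if n=='scene':
        Z=onplane(c,G,.018).reshape(480,640,3)
        m=cv2.inRange(hsv,(5,150,80),(20,255,255)); m[:220]=0;m[280:]=0; m[:,:300]=0;m[:,400:]=0
        q=Z[m>0]; print('orange',cv2.minAreaRect((q[:,:2]*1000).astype(np.float32)))
        w=(hsv[:,:,1]<130)&(hsv[:,:,2]>120)&(np.linalg.norm(Z[:,:,:2]-[.534,-.0655],axis=2)<.042)
        q=Z[w]; q=q[np.linalg.norm(q[:,:2]-[.534,-.0655],axis=1)>.02]; print('ring',len(q),cv2.fitEllipse((q[:,:2]*1000).astype(np.float32)))
E
```

```text
top teal [159 282  13  14 131] [0.47490993 0.31673049 0.132     ] ((475.0048522949219, 316.6600036621094), (29.290605545043945, 21.74347496032715), 25.788726806640625) depth z 0.13404781058634516
top htop 224 [0.4733 0.3144 0.1333] ((473.7778015136719, 315.8499755859375), (35.557823181152344, 31.100536346435547), 23.10892105102539)
top shoulder 441 [0.4638 0.3029 0.073 ] ((473.89605712890625, 316.1991271972656), (70.12593841552734, 62.96625518798828), 25.42876625061035)
top lips 328 [0.4477 0.2982 0.0275] ((474.287109375, 315.9669494628906), (93.88560485839844, 88.86243438720703), 24.23752212524414)
top all 1446 [0.4643 0.3024 0.0701] ((476.5792236328125, 333.9520263671875), (224.37545776367188, 183.45384216308594), 85.09617614746094)
scene teal [514 273  15  11 119] [0.47564257 0.31697681 0.132     ] ((475.862548828125, 317.28399658203125), (27.813291549682617, 21.020544052124023), 23.7733097076416) depth z 0.1319260261850558
scene htop 264 [0.4811 0.3184 0.131 ] ((475.1384582519531, 316.2923583984375), (39.611820220947266, 29.80805015563965), 24.11172103881836)
scene shoulder 680 [0.4887 0.326  0.0708] ((475.28228759765625, 317.2523498535156), (71.2633285522461, 63.33662414550781), 24.613449096679688)
scene lips 605 [0.5075 0.3322 0.026 ] ((475.1307373046875, 316.50006103515625), (97.53355407714844, 90.01475524902344), 24.593656539916992)
scene all 2822 [0.4962 0.3265 0.062 ] ((475.55377197265625, 316.82952880859375), (98.32003021240234, 90.51077270507812), 24.415002822875977)
orange ((536.766845703125, -62.056640625), (115.70045471191406, 113.44933319091797), 86.5961685180664)
ring 118 ((533.8383178710938, -64.78193664550781), (68.2639389038086, 68.46492767333984), 60.14037322998047)
```

Request:
{"op": "send_rows", "data": {"rows": [{"roll":-3.6,"jaw":-1},{"roll":-3.6,"jaw":-1},{"roll":-3.6,"jaw":-1},{"roll":-3.6,"jaw":-1},{"roll":-3.6,"jaw":-1},{"roll":-3.6,"jaw":-1},{"roll":-3.6,"jaw":-1},{"roll":-3.6,"jaw":-1},{"roll":-3.6,"jaw":-1},{"roll":-3.6,"jaw":-1},{"roll":-3.6,"jaw":-1},{"roll":-4.0,"jaw":-1}]}}

```text
invalid input at $.rows[0]: expected keys dx, dy, dz, roll, jaw
```

Request:
{"op": "send_rows", "data": {"rows": [{"dx":-8,"dy":-13,"jaw":-1},{"dx":-16,"dy":-26,"jaw":-1},{"dx":-16,"dy":-26,"jaw":-1},{"dx":-16,"dy":-26,"jaw":-1},{"dx":-16,"dy":-26,"jaw":-1},{"dx":-16,"dy":-26,"jaw":-1},{"dx":-16,"dy":-26,"jaw":-1},{"dx":-16,"dy":-26,"jaw":-1},{"dx":-16,"dy":-26,"jaw":-1},{"dx":-16,"dy":-26,"jaw":-1},{"dx":-16,"dy":-26,"jaw":-1},{"dx":-8,"dy":-13,"jaw":-1}]}}

```text
invalid input at $.rows[0]: expected keys dx, dy, dz, roll, jaw
```

```bash
cat > to.py <<'E'
import sys; from h import *
from scipy.spatial.transform import Rotation as R
t=np.array([float(a) for a in sys.argv[1:4]]); o=get_obs()
r=R.from_euler('xyz',o['eef_rot'])
print(o['time_s'],'pos',np.round(o['ee_pos'],4),'rpy',np.round(np.degrees(o['eef_rot']),2),'tool delta mm',np.round(r.inv().apply(t-o['ee_pos'])*1000,1),'F',np.round(o['force'],2),'M',np.round(o['moment'],2),o['grip_width'],o['grip_force'])
E
python3 to.py .4748 .3165 .083
```

```text
0.25 pos [0.1817 0.519  0.2052] rpy [-179.97   -0.    160.7 ] tool delta mm [-343.5  -94.2  122.2] F [ 0.26  0.07 -0.47] M [-0.   -0.01  0.01] 0.09405309130477495 0.0
```

Request:
{"op": "send_rows", "data": {"rows": [{"dx":0,"dy":0,"dz":0,"roll":-3.6,"jaw":-1},{"dx":0,"dy":0,"dz":0,"roll":-3.6,"jaw":-1},{"dx":0,"dy":0,"dz":0,"roll":-3.6,"jaw":-1},{"dx":0,"dy":0,"dz":0,"roll":-3.6,"jaw":-1},{"dx":0,"dy":0,"dz":0,"roll":-3.6,"jaw":-1},{"dx":0,"dy":0,"dz":0,"roll":-3.6,"jaw":-1},{"dx":0,"dy":0,"dz":0,"roll":-3.6,"jaw":-1},{"dx":0,"dy":0,"dz":0,"roll":-3.6,"jaw":-1},{"dx":0,"dy":0,"dz":0,"roll":-3.6,"jaw":-1},{"dx":0,"dy":0,"dz":0,"roll":-3.6,"jaw":-1},{"dx":0,"dy":0,"dz":0,"roll":-3.6,"jaw":-1},{"dx":0,"dy":0,"dz":0,"roll":-4,"jaw":-1}]}}

```text
time_s: 1.25
ee_pos: [0.1817, 0.519, 0.2053]
eef_rot: [-3.141, -0.0, -2.714]
force: [-0.4, -0.5, 0.2]
grip_width: 0.094
grip_force: 0.0
```

Request:
{"op": "send_rows", "data": {"rows": [{"dx":-8,"dy":-13,"dz":0,"roll":0,"jaw":-1},{"dx":-16,"dy":-26,"dz":0,"roll":0,"jaw":-1},{"dx":-16,"dy":-26,"dz":0,"roll":0,"jaw":-1},{"dx":-16,"dy":-26,"dz":0,"roll":0,"jaw":-1},{"dx":-16,"dy":-26,"dz":0,"roll":0,"jaw":-1},{"dx":-16,"dy":-26,"dz":0,"roll":0,"jaw":-1},{"dx":-16,"dy":-26,"dz":0,"roll":0,"jaw":-1},{"dx":-16,"dy":-26,"dz":0,"roll":0,"jaw":-1},{"dx":-16,"dy":-26,"dz":0,"roll":0,"jaw":-1},{"dx":-16,"dy":-26,"dz":0,"roll":0,"jaw":-1},{"dx":-16,"dy":-26,"dz":0,"roll":0,"jaw":-1},{"dx":-8,"dy":-13,"dz":0,"roll":0,"jaw":-1}]}}

```text
time_s: 2.25
ee_pos: [0.462, 0.329, 0.2052]
eef_rot: [-3.141, -0.0, -2.719]
force: [0.5, 0.0, 0.5]
grip_width: 0.094
grip_force: 0.0
```

```bash
python3 to.py .4748 .3165 .083
```

```text
2.25 pos [0.462  0.329  0.2052] rpy [-1.7998e+02 -1.0000e-02 -1.5580e+02] tool delta mm [ -6.6 -16.6 122.2] F [0.51 0.02 0.53] M [0.05 0.03 0.  ] 0.09402448845116675 0.0
```

Request:
{"op": "send_rows", "data": {"rows": [{"dx":-3.3,"dy":-8.3,"dz":0,"roll":0,"jaw":-1},{"dx":-3.3,"dy":-8.3,"dz":10,"roll":0,"jaw":-1},{"dx":0,"dy":0,"dz":10,"roll":0,"jaw":-1},{"dx":0,"dy":0,"dz":10,"roll":0,"jaw":-1},{"dx":0,"dy":0,"dz":10,"roll":0,"jaw":-1},{"dx":0,"dy":0,"dz":0,"roll":0,"jaw":-1},{"dx":0,"dy":0,"dz":0,"roll":0,"jaw":-1}]}}

```text
time_s: 2.83
ee_pos: [0.472, 0.3189, 0.1648]
eef_rot: [-3.142, -0.001, -2.716]
force: [0.1, 0.6, 0.9]
grip_width: 0.0939
grip_force: 0.0
```

```bash
python3 to.py .4748 .3165 .083; python3 - <<'E'
from h import *
from scipy.spatial.transform import Rotation as R
c=cam('wrist','w1.png'); o=get_obs()
def px(p): return cv2.projectPoints(np.array(p,float).reshape(-1,1,3),np.array(c['rvec'],float),c['t'],c['K'],c['D'])[0].reshape(-1,2).round(1)
hsv=cv2.cvtColor(c['frame'],cv2.COLOR_RGB2HSV)
m=cv2.inRange(hsv,(85,90,60),(110,255,255)); k,l,s,ce=cv2.connectedComponentsWithStats(m)
for i in range(1,k):
    if s[i,4]>300:
        g=np.argwhere(l==i)[:,::-1]; q=onplane(c,g,.132); print(s[i],q.mean(0),cv2.minAreaRect((q[:,:2]*1000).astype(np.float32)))
print('cam',-c['R'].T@c['t'])
E
```

```text
2.8333 pos [0.472  0.3189 0.1648] rpy [-1.8000e+02 -7.0000e-02 -1.5564e+02] tool delta mm [-1.7 -3.3 81.8] F [0.09 0.56 0.88] M [ 0.09  0.01 -0.01] 0.09385967294168894 0.0
[ 306  248   31   38 1151] [0.47306525 0.31632393 0.132     ] ((473.27081298828125, 316.2169189453125), (26.5635986328125, 20.647558212280273), 24.366724014282227)
cam [0.40319012 0.28732972 0.3436086 ]
```

View pics/w1.png

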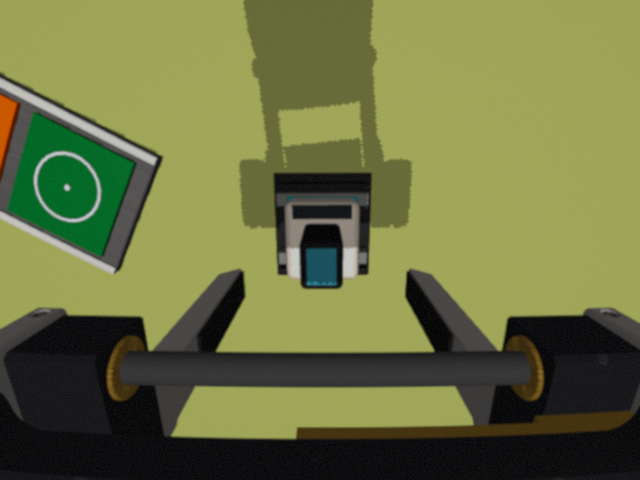

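The wrist view shows the handle's teal top at about (321,268), roughly midway between the fingertips (columns 243 and 406) and square with them.

Request:
{"op": "send_rows", "data": {"rows": [{"dx":-1,"dy":-3,"dz":4,"roll":0,"jaw":-1},{"dx":0,"dy":0,"dz":8,"roll":0,"jaw":-1},{"dx":0,"dy":0,"dz":9,"roll":0,"jaw":-1},{"dx":0,"dy":0,"dz":9,"roll":0,"jaw":-1},{"dx":0,"dy":0,"dz":9,"roll":0,"jaw":-1},{"dx":0,"dy":0,"dz":9,"roll":0,"jaw":-1},{"dx":0,"dy":0,"dz":9,"roll":0,"jaw":-1},{"dx":0,"dy":0,"dz":9,"roll":0,"jaw":-1},{"dx":0,"dy":0,"dz":8,"roll":0,"jaw":-1},{"dx":0,"dy":0,"dz":7,"roll":0,"jaw":-1},{"dx":0,"dy":0,"dz":0,"roll":0,"jaw":-1},{"dx":0,"dy":0,"dz":0,"roll":0,"jaw":-1}]}}

```text
time_s: 3.88
ee_pos: [0.4748, 0.3161, 0.0842]
eef_rot: [-3.142, -0.0, -2.717]
force: [-0.2, -0.4, 0.2]
grip_width: 0.0943
grip_force: 0.0
```

```bash
python3 to.py .4743 .3164 .083
```

```text
3.8833 pos [0.4748 0.3161 0.0842] rpy [-1.800e+02 -3.000e-02 -1.557e+02] tool delta mm [0.3 0.5 1.2] F [-0.17 -0.38  0.18] M [ 0.07  0.03 -0.03] 0.09426278373175721 0.0
```

Aligned; close the fingers.

Request:
{"op": "send_rows", "data": {"rows": [{"dx":0,"dy":0,"dz":1,"roll":0,"jaw":0},{"dx":0,"dy":0,"dz":0,"roll":0,"jaw":0.2},{"dx":0,"dy":0,"dz":0,"roll":0,"jaw":1},{"dx":0,"dy":0,"dz":0,"roll":0,"jaw":1},{"dx":0,"dy":0,"dz":0,"roll":0,"jaw":1},{"dx":0,"dy":0,"dz":0,"roll":0,"jaw":1},{"dx":0,"dy":0,"dz":0,"roll":0,"jaw":1},{"dx":0,"dy":0,"dz":0,"roll":0,"jaw":1},{"dx":0,"dy":0,"dz":0,"roll":0,"jaw":1},{"dx":0,"dy":0,"dz":0,"roll":0,"jaw":1},{"dx":0,"dy":0,"dz":0,"roll":0,"jaw":1},{"dx":0,"dy":0,"dz":0,"roll":0,"jaw":1}], "force": 40}}

```text
time_s: 4.88
ee_pos: [0.4747, 0.3161, 0.0833]
eef_rot: [3.142, -0.0, -2.717]
force: [-0.6, 0.5, -1.7]
grip_width: 0.0298
grip_force: 40.0
```

```bash
python3 to.py .4743 .3164 .083
```

```text
4.8833 pos [0.4747 0.3161 0.0833] rpy [ 1.800e+02 -2.000e-02 -1.557e+02] tool delta mm [0.3 0.5 0.3] F [-0.58  0.55 -1.65] M [0.13 0.06 0.01] 0.0297760334087038 39.9974924325943
```

Request:
{"op": "send_rows", "data": {"rows": [{"dx":0,"dy":0,"dz":-2,"roll":0,"jaw":1},{"dx":0,"dy":0,"dz":-4,"roll":0,"jaw":1},{"dx":0,"dy":0,"dz":-7,"roll":0,"jaw":1},{"dx":0,"dy":0,"dz":-10,"roll":0,"jaw":1},{"dx":0,"dy":0,"dz":-10,"roll":0,"jaw":1},{"dx":0,"dy":0,"dz":-10,"roll":0,"jaw":1},{"dx":0,"dy":0,"dz":-10,"roll":0,"jaw":1},{"dx":0,"dy":0,"dz":-10,"roll":0,"jaw":1},{"dx":0,"dy":0,"dz":-6,"roll":0,"jaw":1},{"dx":0,"dy":0,"dz":-3,"roll":0,"jaw":1},{"dx":0,"dy":0,"dz":0,"roll":0,"jaw":1},{"dx":0,"dy":0,"dz":0,"roll":0,"jaw":1}]}}

```text
time_s: 5.88
ee_pos: [0.4747, 0.3161, 0.1552]
eef_rot: [-3.142, -0.0, -2.717]
force: [-0.0, 0.3, -3.3]
grip_width: 0.03
grip_force: 40.0
```

```bash
python3 to.py .534 -.065 .1553
```

```text
5.8833 pos [0.4747 0.3161 0.1552] rpy [-1.800e+02 -2.000e-02 -1.557e+02] tool delta mm [ 1.028e+02 -3.717e+02 -1.000e-01] F [-0.01  0.35 -3.33] M [ 0.03 -0.01  0.01] 0.029993034713818496 39.99697744846344
```

Request:
{"op": "send_rows", "data": {"rows": [{"dx":1.2,"dy":-4.5,"dz":0,"roll":0,"jaw":1},{"dx":2.5,"dy":-9,"dz":0,"roll":0,"jaw":1},{"dx":3.7,"dy":-13.5,"dz":0,"roll":0,"jaw":1},{"dx":5,"dy":-18,"dz":0,"roll":0,"jaw":1},{"dx":5,"dy":-18,"dz":0,"roll":0,"jaw":1},{"dx":5,"dy":-18,"dz":0,"roll":0,"jaw":1},{"dx":5,"dy":-18,"dz":0,"roll":0,"jaw":1},{"dx":5,"dy":-18,"dz":0,"roll":0,"jaw":1},{"dx":5,"dy":-18,"dz":0,"roll":0,"jaw":1},{"dx":5,"dy":-18,"dz":0,"roll":0,"jaw":1},{"dx":5,"dy":-18,"dz":0,"roll":0,"jaw":1},{"dx":5,"dy":-18,"dz":0,"roll":0,"jaw":1}]}}

```text
time_s: 6.88
ee_pos: [0.5047, 0.1202, 0.1553]
eef_rot: [-3.141, -0.0, -2.718]
force: [0.1, 0.2, -4.1]
grip_width: 0.0301
grip_force: 40.0
```

Request:
{"op": "send_rows", "data": {"rows": [{"dx":5,"dy":-18,"dz":0,"roll":0,"jaw":1},{"dx":5,"dy":-18,"dz":0,"roll":0,"jaw":1},{"dx":5,"dy":-18,"dz":0,"roll":0,"jaw":1},{"dx":5,"dy":-18,"dz":0,"roll":0,"jaw":1},{"dx":5,"dy":-18,"dz":0,"roll":0,"jaw":1},{"dx":5,"dy":-18,"dz":0,"roll":0,"jaw":1},{"dx":5,"dy":-18,"dz":0,"roll":0,"jaw":1},{"dx":5,"dy":-18,"dz":0,"roll":0,"jaw":1},{"dx":3.7,"dy":-13.5,"dz":0,"roll":0,"jaw":1},{"dx":2.5,"dy":-9,"dz":0,"roll":0,"jaw":1},{"dx":1.2,"dy":-4.5,"dz":0,"roll":0,"jaw":1},{"dx":0,"dy":0,"dz":0,"roll":0,"jaw":1}]}}

```text
time_s: 7.88
ee_pos: [0.5319, -0.054, 0.1554]
eef_rot: [3.142, -0.0, -2.719]
force: [-0.1, -0.0, -2.7]
grip_width: 0.03
grip_force: 40.0
```

```bash
python3 to.py .534 -.065 .1333
```

```text
7.8833 pos [ 0.5319 -0.054   0.1554] rpy [ 1.8000e+02 -1.0000e-02 -1.5577e+02] tool delta mm [  2.5 -10.9  22.1] F [-0.06 -0.04 -2.74] M [ 0.03  0.02 -0.01] 0.030015479142245696 39.99683976173401
```

Request:
{"op": "send_rows", "data": {"rows": [{"dx":0.5,"dy":-2.5,"dz":2,"roll":0,"jaw":1},{"dx":1,"dy":-4,"dz":4,"roll":0,"jaw":1},{"dx":0.5,"dy":-3,"dz":5,"roll":0,"jaw":1},{"dx":0.5,"dy":-1.4,"dz":5,"roll":0,"jaw":1},{"dx":0,"dy":0,"dz":4,"roll":0,"jaw":1},{"dx":0,"dy":0,"dz":2,"roll":0,"jaw":1},{"dx":0,"dy":0,"dz":0,"roll":0,"jaw":1},{"dx":0,"dy":0,"dz":0,"roll":0,"jaw":1},{"dx":0,"dy":0,"dz":0,"roll":0,"jaw":1},{"dx":0,"dy":0,"dz":0,"roll":0,"jaw":1}]}}

```text
time_s: 8.72
ee_pos: [0.5344, -0.0639, 0.1337]
eef_rot: [-3.141, 0.0, -2.717]
force: [-0.7, 0.0, -3.6]
grip_width: 0.0297
grip_force: 40.0
```

```bash
python3 to.py .534 -.065 .1333; python3 - <<'E'
from h import *
cs={n:cam(n,n+'2.png') for n in ('scene','wrist')}
for n,c in cs.items():
    P=cloud(c); hsv=cv2.cvtColor(c['frame'],cv2.COLOR_RGB2HSV); cx=np.linalg.norm(P[:,:,:2]-[.534,-.065],axis=2)<.07
    print(n,'max z hist',np.histogram(P[cx][:,2],[0,.01,.03,.05,.065,.08,.1,.11,.13,.15,.17,.2,.3])[0])
    for lab,lo,hi in (('head',.070,.118),('shoulder',.117,.127)):
        q=P[cx&(P[:,:,2]>lo)&(P[:,:,2]<hi)]
        if len(q)>20: print(n,lab,len(q),cv2.minAreaRect((q[:,:2]*1000).astype(np.float32)),np.nanmin(q[:,2]),np.median(q[:,2]))
    m=cv2.inRange(hsv,(22,150,120),(33,255,255)).astype(bool)&cx
    if m.sum(): q=P[m]; print('yellow',m.sum(),q.min(0),q.max(0))
a=cs['scene']['frame'][170:310,280:420,::-1]; b=cs['wrist']['frame'][:,:,::-1]
cv2.imwrite('pics/c2.png',cv2.hconcat([cv2.resize(a,(400,400),interpolation=cv2.INTER_CUBIC),cv2.copyMakeBorder(cv2.resize(b,(400,300)),50,50,0,0,0)]))
E
```

```text
8.7167 pos [ 0.5344 -0.0639  0.1337] rpy [-1.7998e+02  2.0000e-02 -1.5569e+02] tool delta mm [ 0.8 -0.8  0.4] F [-0.74  0.04 -3.58] M [ 0.06 -0.02 -0.09] 0.029696953351569046 39.9969345331192
scene max z hist [  33 1718    0   20   60  324  151  513  183  237  389 1969]
scene head 677 ((536.22705078125, -62.23031234741211), (72.9002456665039, 64.51073455810547), 24.17877197265625) 0.07282833977940091 0.09757677730766522
scene shoulder 377 ((535.0945434570312, -63.29113006591797), (73.83687591552734, 63.62310791015625), 24.321977615356445) 0.11702805145555167 0.12162362071122648
yellow 7 [ 0.54483688 -0.05909904  0.05792865] [ 0.55237508 -0.04794361  0.06171137]
wrist max z hist [   30  8041     0     0     1   497   269  4607   926  1516  7131 69772]
wrist head 1250 ((517.2781982421875, -72.35612487792969), (37.79955291748047, 64.73187255859375), 23.876052856445312) 0.0776652161969987 0.10444295082172339
wrist shoulder 4189 ((517.3117065429688, -72.41389465332031), (36.35832214355469, 63.41194152832031), 25.13808250427246) 0.11700171973523758 0.12199643340451545
```

View pics/c2.png

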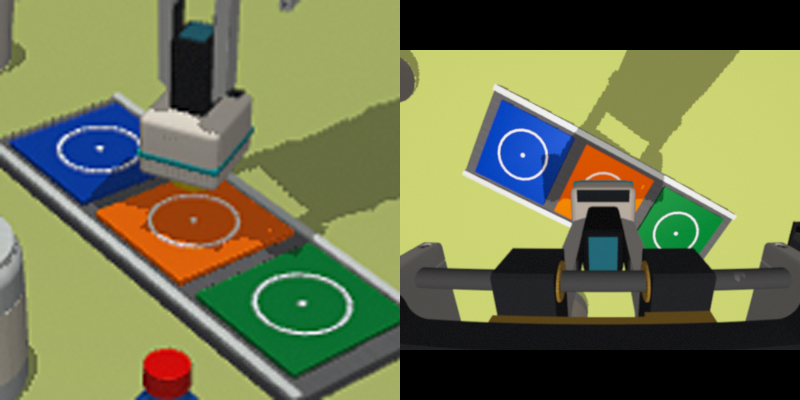

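The scene crop shows the reader upright and gripped above the orange panel, with only a small lateral correction needed. The wrist view confirms it sits over orange, between blue and green. I'll correct about 1.5 mm, then hold.

Request:
{"op": "send_rows", "data": {"rows": [{"dx":0.4,"dy":-0.7,"dz":0,"roll":0,"jaw":1},{"dx":0.4,"dy":-0.7,"dz":0.4,"roll":0,"jaw":1},{"dx":0,"dy":0,"dz":0,"roll":0,"jaw":1},{"dx":0,"dy":0,"dz":0,"roll":0,"jaw":1},{"dx":0,"dy":0,"dz":0,"roll":0,"jaw":1},{"dx":0,"dy":0,"dz":0,"roll":0,"jaw":1},{"dx":0,"dy":0,"dz":0,"roll":0,"jaw":1}]}}

```text
time_s: 9.4
ee_pos: [0.5341, -0.0656, 0.1331]
eef_rot: [-3.142, 0.0, -2.717]
force: [0.1, -0.4, -3.2]
grip_width: 0.0299
grip_force: 40.0
```

```bash
python3 to.py .5342 -.0655 .1333; python3 - <<'E'
from h import *
c=cam('top'); P=cloud(c); cx=np.linalg.norm(P[:,:,:2]-[.534,-.065],axis=2)<.07
q=P[cx&(P[:,:,2]>.114)&(P[:,:,2]<.130)]; print(len(q),cv2.minAreaRect((q[:,:2]*1000).astype(np.float32)))
E
```

```text
9.4 pos [ 0.5341 -0.0656  0.1331] rpy [-180.     0.  -155.7] tool delta mm [-0.1  0.1 -0.2] F [ 0.12 -0.39 -3.21] M [ 0.04  0.03 -0.01] 0.02993957395860896 39.99689698219299
22 ((529.542724609375, -97.28579711914062), (18.559146881103516, 6.728095054626465), 74.1355972290039)
```

Centred; hold still for over 2 s.

Request:
{"op": "send_rows", "data": {"rows": [{"dx":0,"dy":0,"dz":0,"roll":0,"jaw":1},{"dx":0,"dy":0,"dz":0,"roll":0,"jaw":1},{"dx":0,"dy":0,"dz":0,"roll":0,"jaw":1},{"dx":0,"dy":0,"dz":0,"roll":0,"jaw":1},{"dx":0,"dy":0,"dz":0,"roll":0,"jaw":1},{"dx":0,"dy":0,"dz":0,"roll":0,"jaw":1},{"dx":0,"dy":0,"dz":0,"roll":0,"jaw":1},{"dx":0,"dy":0,"dz":0,"roll":0,"jaw":1},{"dx":0,"dy":0,"dz":0,"roll":0,"jaw":1},{"dx":0,"dy":0,"dz":0,"roll":0,"jaw":1},{"dx":0,"dy":0,"dz":0,"roll":0,"jaw":1},{"dx":0,"dy":0,"dz":0,"roll":0,"jaw":1}]}}

```text
time_s: 10.45
ee_pos: [0.5341, -0.0656, 0.133]
eef_rot: [-3.142, 0.0, -2.717]
force: [-0.1, -0.2, -3.6]
grip_width: 0.0298
grip_force: 40.0
```

Request:
{"op": "send_rows", "data": {"rows": [{"dx":0,"dy":0,"dz":0,"roll":0,"jaw":1},{"dx":0,"dy":0,"dz":0,"roll":0,"jaw":1},{"dx":0,"dy":0,"dz":0,"roll":0,"jaw":1},{"dx":0,"dy":0,"dz":0,"roll":0,"jaw":1},{"dx":0,"dy":0,"dz":0,"roll":0,"jaw":1},{"dx":0,"dy":0,"dz":0,"roll":0,"jaw":1},{"dx":0,"dy":0,"dz":0,"roll":0,"jaw":1},{"dx":0,"dy":0,"dz":0,"roll":0,"jaw":1},{"dx":0,"dy":0,"dz":0,"roll":0,"jaw":1},{"dx":0,"dy":0,"dz":0,"roll":0,"jaw":1},{"dx":0,"dy":0,"dz":0,"roll":0,"jaw":1},{"dx":0,"dy":0,"dz":0,"roll":0,"jaw":1}]}}

```text
time_s: 11.45
ee_pos: [0.5341, -0.0656, 0.1331]
eef_rot: [-3.142, 0.0, -2.717]
force: [0.3, -0.9, -2.8]
grip_width: 0.0295
grip_force: 40.0
```

Request:
{"op": "send_rows", "data": {"rows": [{"dx":0,"dy":0,"dz":0,"roll":0,"jaw":1},{"dx":0,"dy":0,"dz":0,"roll":0,"jaw":1},{"dx":0,"dy":0,"dz":0,"roll":0,"jaw":1},{"dx":0,"dy":0,"dz":0,"roll":0,"jaw":1},{"dx":0,"dy":0,"dz":0,"roll":0,"jaw":1},{"dx":0,"dy":0,"dz":0,"roll":0,"jaw":1}]}}

```text
time_s: 11.95
ee_pos: [0.5341, -0.0656, 0.1331]
eef_rot: [-3.142, 0.0, -2.717]
force: [-0.7, -0.0, -3.2]
grip_width: 0.0298
grip_force: 40.0
```

Request:
{"op": "send_rows", "data": {"rows": [{"dx":0,"dy":0,"dz":2,"roll":0,"jaw":1},{"dx":0,"dy":0,"dz":4,"roll":0,"jaw":1},{"dx":0,"dy":0,"dz":4,"roll":0,"jaw":1},{"dx":0,"dy":0,"dz":4,"roll":0,"jaw":1},{"dx":0,"dy":0,"dz":4,"roll":0,"jaw":1},{"dx":0,"dy":0,"dz":4,"roll":0,"jaw":1},{"dx":0,"dy":0,"dz":4,"roll":0,"jaw":1},{"dx":0,"dy":0,"dz":4,"roll":0,"jaw":1},{"dx":0,"dy":0,"dz":3,"roll":0,"jaw":1},{"dx":0,"dy":0,"dz":2,"roll":0,"jaw":1},{"dx":0,"dy":0,"dz":1,"roll":0,"jaw":1},{"dx":0,"dy":0,"dz":0,"roll":0,"jaw":1}]}}

```text
time_s: 12.95
ee_pos: [0.5341, -0.0656, 0.0969]
eef_rot: [3.141, -0.0, -2.717]
force: [-0.2, -0.2, -3.4]
grip_width: 0.0297
grip_force: 40.0
```

```bash
python3 to.py .5342 -.0655 .0853; python3 - <<'E'
from h import *
f=cam('scene')['frame'][185:295,290:410,::-1]; cv2.imwrite('pics/c3.png',cv2.resize(f,(600,550),interpolation=cv2.INTER_CUBIC))
E
```

```text
12.95 pos [ 0.5341 -0.0656  0.0969] rpy [ 1.7999e+02 -1.0000e-02 -1.5570e+02] tool delta mm [-0.2  0.1 11.6] F [-0.18 -0.24 -3.37] M [ 0.03  0.01 -0.01] 0.029666486404891983 39.99690592288971
```

View pics/c3.png

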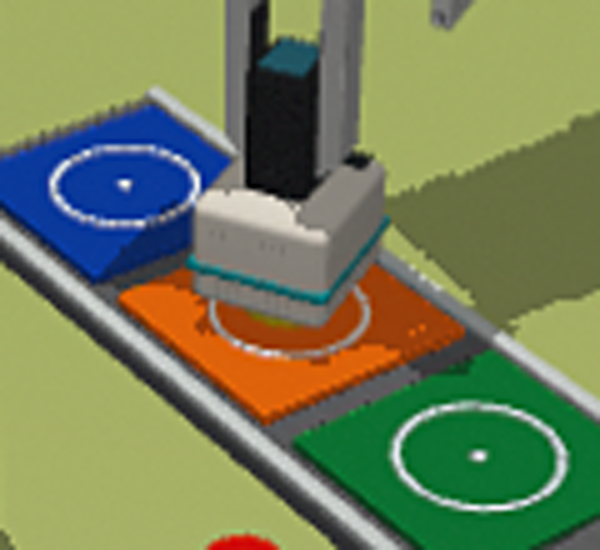

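The nose (yellow, about (275,318) in the crop) sits a few millimetres above the ring and well inside it. I'll lower slowly until contact.

Request:
{"op": "send_rows", "data": {"rows": [{"dx":0,"dy":0,"dz":0.7,"roll":0,"jaw":1},{"dx":0,"dy":0,"dz":0.7,"roll":0,"jaw":1},{"dx":0,"dy":0,"dz":0.7,"roll":0,"jaw":1},{"dx":0,"dy":0,"dz":0.7,"roll":0,"jaw":1},{"dx":0,"dy":0,"dz":0,"roll":0,"jaw":1}]}}

```text
time_s: 13.42
ee_pos: [0.5341, -0.0656, 0.0941]
eef_rot: [3.141, -0.0, -2.717]
force: [-0.1, -0.7, -2.4]
grip_width: 0.0295
grip_force: 40.0
```

Request:
{"op": "send_rows", "data": {"rows": [{"dx":0,"dy":0,"dz":0.7,"roll":0,"jaw":1},{"dx":0,"dy":0,"dz":0.7,"roll":0,"jaw":1},{"dx":0,"dy":0,"dz":0.6,"roll":0,"jaw":1},{"dx":0,"dy":0,"dz":0,"roll":0,"jaw":1},{"dx":0,"dy":0,"dz":0,"roll":0,"jaw":1}]}}

```text
time_s: 13.83
ee_pos: [0.5342, -0.0656, 0.0925]
eef_rot: [-3.141, 0.0, -2.717]
force: [-1.5, 0.2, 0.8]
grip_width: 0.0303
grip_force: 40.0
```

Request:
{"op": "send_rows", "data": {"rows": [{"dx":0,"dy":0,"dz":0.7,"roll":0,"jaw":1},{"dx":0,"dy":0,"dz":0.7,"roll":0,"jaw":1},{"dx":0,"dy":0,"dz":0.6,"roll":0,"jaw":1},{"dx":0,"dy":0,"dz":0,"roll":0,"jaw":1},{"dx":0,"dy":0,"dz":0,"roll":0,"jaw":1}]}}

```text
time_s: 14.25
ee_pos: [0.5342, -0.0656, 0.0903]
eef_rot: [-3.141, 0.0, -2.717]
force: [-1.9, 0.3, 3.2]
grip_width: 0.0297
grip_force: 40.0
```

Request:
{"op": "send_rows", "data": {"rows": [{"dx":0,"dy":0,"dz":0.7,"roll":0,"jaw":1},{"dx":0,"dy":0,"dz":0.7,"roll":0,"jaw":1},{"dx":0,"dy":0,"dz":0.7,"roll":0,"jaw":1},{"dx":0,"dy":0,"dz":0.7,"roll":0,"jaw":1},{"dx":0,"dy":0,"dz":0.7,"roll":0,"jaw":1},{"dx":0,"dy":0,"dz":0.7,"roll":0,"jaw":1},{"dx":0,"dy":0,"dz":0.6,"roll":0,"jaw":1},{"dx":0,"dy":0,"dz":0,"roll":0,"jaw":1},{"dx":0,"dy":0,"dz":0,"roll":0,"jaw":1},{"dx":0,"dy":0,"dz":0,"roll":0,"jaw":1},{"dx":0,"dy":0,"dz":0,"roll":0,"jaw":1},{"dx":0,"dy":0,"dz":0,"roll":0,"jaw":1}]}}

```text
time_s: 15.25
ee_pos: [0.5342, -0.0656, 0.0857]
eef_rot: [-3.141, 0.0, -2.718]
force: [-2.4, 0.2, 6.5]
grip_width: 0.0297
grip_force: 40.0
```

```bash
python3 to.py .5342 -.0655 .0853; python3 - <<'E'
from h import *
c=cam('scene'); P=cloud(c); cx=np.linalg.norm(P[:,:,:2]-[.534,-.065],axis=2)<.07
for lo,hi in ((.066,.082),(.126,.142)):
    q=P[cx&(P[:,:,2]>lo)&(P[:,:,2]<hi)]; print(len(q),cv2.minAreaRect((q[:,:2]*1000).astype(np.float32)),np.median(q[:,2]))
fs=c['frame'][185:295,290:410,::-1]; fw=cam('wrist')['frame'][:,:,::-1]
cv2.imwrite('pics/c4.png',cv2.hconcat([cv2.resize(fs,(400,400),interpolation=cv2.INTER_CUBIC),cv2.copyMakeBorder(cv2.resize(fw,(400,300)),50,50,0,0,0)]))
print(get_obs()['force'])
E
```

```text
15.25 pos [ 0.5342 -0.0656  0.0857] rpy [-1.7999e+02  2.0000e-02 -1.5570e+02] tool delta mm [-0.   0.1  0.4] F [-2.36  0.16  6.45] M [ 0.25  0.55 -0.06] 0.02972142770090329 39.99949514865875
427 ((535.047119140625, -64.02446746826172), (73.31358337402344, 64.8704833984375), 24.21060562133789) 0.07323081378320713
245 ((537.3529663085938, -62.19670486450195), (37.74011993408203, 51.93013000488281), 4.479942321777344) 0.13378163776565674
[-3.30633153  0.88441854  6.60659723]
```

View pics/c4.png

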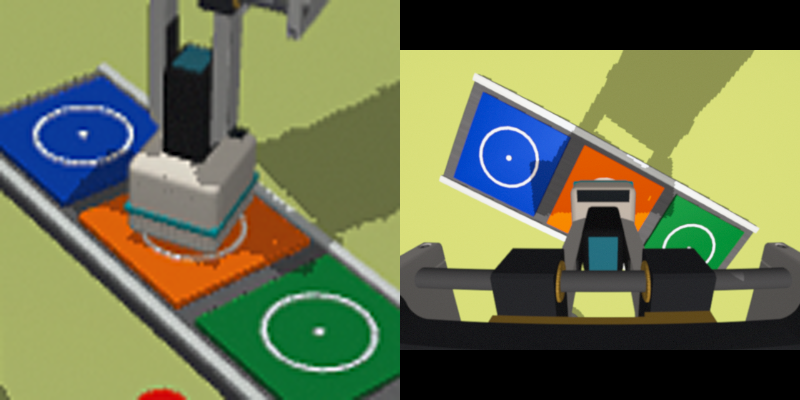

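Request:
{"op": "send_rows", "data": {"rows": [{"dx":0,"dy":0,"dz":0.4,"roll":0,"jaw":1},{"dx":0,"dy":0,"dz":0,"roll":0,"jaw":1},{"dx":0,"dy":0,"dz":0,"roll":0,"jaw":1},{"dx":0,"dy":0,"dz":0,"roll":0,"jaw":1},{"dx":0,"dy":0,"dz":0,"roll":0,"jaw":1},{"dx":0,"dy":0,"dz":0,"roll":0,"jaw":1},{"dx":0,"dy":0,"dz":0,"roll":0,"jaw":1},{"dx":0,"dy":0,"dz":0,"roll":0,"jaw":1},{"dx":0,"dy":0,"dz":0,"roll":0,"jaw":1},{"dx":0,"dy":0,"dz":0,"roll":0,"jaw":1},{"dx":0,"dy":0,"dz":0,"roll":0,"jaw":1},{"dx":0,"dy":0,"dz":0,"roll":0,"jaw":1}]}}

```text
time_s: 16.35
ee_pos: [0.5343, -0.0656, 0.0853]
eef_rot: [-3.141, 0.0, -2.717]
force: [-2.3, 0.9, 6.6]
grip_width: 0.0297
grip_force: 40.0
```

```bash
python3 to.py .5342 -.0655 .0853; python3 - <<'E'
from h import *
for n in ('scene','wrist'):
    c=cam(n); P=cloud(c); hsv=cv2.cvtColor(c['frame'],cv2.COLOR_RGB2HSV)
    s=(np.linalg.norm(P[:,:,:2]-[.534,-.065],axis=2)<.05)&(np.abs(P[:,:,2]-.0735)<.006)&(hsv[:,:,1]<60)
    s=cv2.erode(s.astype(np.uint8),np.ones((3,3)))>0
    q=P[s]; A=np.c_[q[:,:2]-[.534,-.065],np.ones(len(q))]; x,res,_,_=np.linalg.lstsq(A,q[:,2],rcond=None); print(n,len(q),'tilt deg',np.degrees(x[:2]),'z',x[2],'rms',np.sqrt(res/len(q)))
E
```

```text
16.35 pos [ 0.5343 -0.0656  0.0853] rpy [-1.7999e+02  2.0000e-02 -1.5570e+02] tool delta mm [0.  0.1 0. ] F [-2.33  0.88  6.62] M [ 0.22  0.64 -0.02] 0.02972394039879598 39.999462962150574
scene 230 tilt deg [-1.49875228 -1.04814024] z 0.07345499673131843 rms [0.00152117]
wrist 2536 tilt deg [1.91273581 0.91808181] z 0.07398874000426958 rms [0.00121119]
```

```bash
python3 - <<'E'
from h import *
c=cam('wrist','wrist3.png')
def m(f):
    hsv=cv2.cvtColor(f,cv2.COLOR_BGR2HSV); out=[]
    k=cv2.inRange(hsv,(85,90,60),(110,255,255)); k[:240]=0
    n,l,s,ce=cv2.connectedComponentsWithStats(k); i=1+np.argmax(s[1:,4]); out+=[s[i],ce[i].round(2)]
    return out
A=cv2.imread('pics/wrist2.png');B=cv2.imread('pics/wrist3.png')
print(m(A),m(B))
# dark slot on the shoulder + handle: template shift, hover -> now
g=[cv2.cvtColor(x,cv2.COLOR_BGR2GRAY) for x in (A,B)]
for y0,y1,x0,x1 in ((215,255,280,370),(295,350,300,345)):
    r=cv2.matchTemplate(g[1][y0-12:y1+12,x0-12:x1+12],g[0][y0:y1,x0:x1],cv2.TM_CCOEFF_NORMED); _,v,_,p=cv2.minMaxLoc(r); print(v,p[0]-12,p[1]-12)
E
```

```text
[array([ 301,  299,   48,   54, 2543], dtype=int32), array([324.64, 325.24])] [array([ 301,  299,   48,   55, 2555], dtype=int32), array([324.56, 325.29])]
0.9992294907569885 0 0
0.9937516450881958 0 0
```

The reader hasn't shifted or tilted in the grip since the hover. Position and force both put the nose at about 8 mm, so I'm handing in.

```bash
python3 -c "
from station import *
print(hand_in())"
```

```text
the job is handed in; nothing more can be done
None
```

The job is handed in at about 16 s: the reader was held still about 40 mm above the orange ring for over 2 s, and is now gripped, upright, within about 1 mm of the ring's centre and pressed in about 8 mm; no verdict came back.

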